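Wedge up the tilting mast foot to its set height

TASK

Shim the hinged plate of the antenna mast foot up to its stops: lay the orange levelling wedge flat on the plywood board, slide it thin end first, square and central, under the plate's front lip, and drive it in until the plate has risen to the black rubber seals under the two red washers and sits snug against them. Just snug: do not force the plate hard against the seals, leave the wedge holding it there, and leave the other things on the bench where they lie.

Things in the scene. Friction and masses are not known exactly. Their poses are not given: they have to be found in the camera images.
- mount: Plywood board, 430 x 260 x 18 mm, fixed on the bench, carrying the mast foot. Origin: on the bench top, straight below the front lip at the middle of its width; x points from the lip towards the hinge (the way the wedge is driven), y along the lip, z up. The board's top is 18 mm above the origin, from x = -185 to +245 mm; its part in front of the lip (x < 0) is bare.
- plate: Hinged aluminium plate, 166 mm wide, 6 mm thick, with a mast socket on it (48 mm tube, 108 mm high, 113 mm behind the lip). Origin in the lip at half thickness, middle of its width; x to the hinge pin, 200 mm behind; z out of its top. About 0.8 kg (+-15 %): some 4 N to lift at the lip. At rest on two rubber feet at its front corners; the middle 90 mm of the lip is free for the wedge.
- lip (a point): Top front edge of the plate, at the middle of its width. The lip's lower edge, under which the wedge goes, is 6 mm below it: 9 mm above the board when the plate is at rest.
- under_washer (a point): Point on the plate's top face, 18 mm behind the lip, midway between the two stop washers.
- nuts: Two brass stop nuts (15 mm) on red cup washers (29 mm wide, 2.5 mm thick), fixed at the set height on two upright M8 studs that pass through slots in the plate, 18 mm behind the lip and 62 mm either side of its middle; studs reach 70 mm above the bench. A black rubber seal hangs under each red washer. Origin at the height of the red washers' undersides, above the mount's origin; axes as mount.
- nut_seat (a point): Midway between the two red washers, at the height of their undersides. The rubber seals below them, alike, are 2 to 7 mm thick (differs from start to start, not measured), so the plate has 4.5 to 11.5 mm to rise before its top meets the rubber. From first touch to forced it then rises only about 0.5 mm: the stop must be felt. Snug: some 2 to 11 N on the two seals together.
- wedge_center (a point): Orange plastic levelling wedge, loose, 140 mm long (x, towards the thin end), 40 mm wide (y), about 90 g. Centre of its length and width, 7.5 mm above its flat underside. Thin end 3 mm thick, rising 1 in 6 to 24 mm over 126 mm; then a level heel, 14 mm long, 24 mm high. Grasp across the width, near the centre or heel.
- wedge_tip (a point): Middle of the wedge's thin end, 70 mm along x from its centre, 1.5 mm above its underside.
- wedge_heel (a point): Middle of the wedge's upright heel face (24 mm high, 40 mm wide), 12 mm above its underside, 70 mm behind its centre; the place to push. Pushing it in with the plate's weight on takes a steady 3 to 7 N. Once the plate meets the seals the push grows steeply, in proportion to the load: at twice the steady push the seals carry about 3 N, at three times about 6 N.
- wedge: The same orange wedge: origin at the centre of its underside. Friction on board and lip is about 0.35 (+-20 %), so it stays where it has been driven and does not creep back.
- shim_pack: Bystander: flat blue plastic packer, 75 x 45 x 10 mm; leave alone.
- spanner: Bystander: steel spanner, 170 mm; leave alone.
- screwdriver: Bystander: screwdriver; leave alone.
- u_bolt: Bystander: steel U-bolt with saddle, 80 mm; leave alone.
- feed_horn: Bystander: white and grey dish feed horn, 80 mm tall; leave alone.
- grease_tin: Bystander: green tin, 60 mm across and 60 mm tall; leave alone.
- end_cap: Bystander: black mast end cap, 34 mm across, 22 mm tall, standing on the board beside the plate; leave alone.
Not all that is in view belongs to the job. Of the things that look like the wedge, the largest one is meant.

How it is judged:
On the way, in this order (a step that is already met when the one before it is completed fails the run):
1. the wedge lies flat on the board with its thin end under the lip (x of wedge_tip in the frame of mount above 0.004 m and y of wedge_center in the frame of mount between -0.02 and 0.02 m and z of wedge_center in the frame of mount below 0.0285 m and angle between wedge's own z axis and vertical below 0.06 rad), for 0.2 s.
2. driven in, it has lifted the plate snug against the seals (contact force between plate and nuts above 1.5 N), for 0.2 s.
At the end, for the whole second after the job is handed in: The plate is held up by the released wedge, snug against the seals under the red washers (more than 1.5 N on them, never above 12 N); the wedge is flat, at rest, its thin end at least 40 mm under the lip, within 20 mm of the lip's middle and 0.15 rad of square; nothing else moved over 30 mm (contact force between plate and nuts above 1.5 N and x of wedge_tip in the frame of mount above 0.04 m and y of wedge_center in the frame of mount between -0.02 and 0.02 m and angle between the x axis of wedge and the x axis of mount, either way round below 0.15 rad and angle between wedge's own z axis and vertical below 0.06 rad and linear speed of wedge below 0.005 m/s); the robot touches nothing.
It fails at once if the plate forced against the seals with more than 12 N (contact force between plate and nuts above 12 N).
It fails at once if another thing on the bench moved more than 30 mm (distance of any of shim_pack, spanner, screwdriver, u_bolt, feed_horn, grease_tin, end_cap from where it was at the start of the episode above 0.03 m).
It also fails if it takes over 64 s, if anything falls off the work surface, if the arm or the gripper's body presses on something with over 40 N, if the wrist force passes 120 N, or if a joint passes its speed limit or range.

ROBOT

A 7-joint arm with a two-finger parallel gripper is mounted at the origin on the work surface. World frame = base frame: x ahead of the robot, y to its left, z up, the work surface at z = 0. Lengths are in m, angles in rad, forces in N, time in s.
With the tool pointing down it reaches from about 0.425 to 0.95 m from the base axis. Payload 4.7 kg.
Tool frame: the origin (TCP) lies at the very end of the fingers, on their centre line; the grasp point (between the pads) lies 19 mm behind it; z points along the fingers, y is the line along which they close (so a half turn about z gives the same grasp; the last joint's range is limited). The gripper opens to 85 mm and grips with 20 to 120 N. Pads are 22 mm wide; open, the fingers measure 114 mm over their backs; the gripper's body (76 mm by 85 mm) begins 54 mm behind the grasp point. The pads swing forward as they close: fully open they stand 13 mm farther back than shut.
Start: joints at [-1.378, 0.469, -0.049, 1.532, 0.024, 1.141, -0.082], TCP at [0.148, 0.658, 0.231] pointing down, gripper open.
Joint ranges: [-2.59, 2.59], [-0.33, 1.99], [-1.39, 1.29], [0.1, 2.45], [-1.04, 4.18], [0.21, 1.99], [-2.66, 2.66]. Speed limits (rad/s): [2.57, 2.57, 3.14, 3.14, 3.14, 3.14, 3.14].

INTERFACE

Orientations are given as a 3x3 rotation matrix whose columns are the frame's x, y, z axes.
In Python, from bench import readout, viewer, job_done gives the robot as it stands. The module is installed in compiled form; this text tells all that it offers.
- The arm moves only by the tool move_arm, never from a script. Its argument "motion" is a list that holds one entry, the list of rows, each a list of 7 numbers: the shift along the tool's x, y, z in mm, then the turn, a rotation vector about the tool's x, y, z in degrees, then the finger opening in mm, from 0 to 85.4. A call has exactly 8 rows; each row is the pose to reach, as a shift and turn from the pose commanded when the call began, along the tool's axes at that moment; what a row does not reach only later rows make up. A row lasts 1/10 s, in which the tool goes at most 50 mm and 8.59 degrees, less where a joint would pass 70% of its speed; a pose out of reach is approached as far as the arm can. A call with a gripper value outside its range is refused whole. The fingers move at their own pace and stop on an object; "force" is the grip in N (left out, the last holds). Time passes only in rows, so rows that repeat a pose let the fingers close, or fill a call up. It gives the time, the measured TCP pose, the force, the opening and the grip force at its end, in the units of the state.
- readout.state(): the state, without advancing time (a new reading comes with each control period).
- viewer.grab_frame(name): name is "scene" or "side" or "wrist"; returns a dict with "color" (400x640x3 uint8, red, green, blue), "fx", "fy", "cx", "cy" (pixels), "rvec" (rotation vector, rad) and "tvec" (3), from world to camera coordinates, as OpenCV has them. Camera axes: x right, y down, z forward; pixel columns grow to the right and rows downward; lengths in m; the calibration is good to about 2 mm. The wrist camera is an equidistant fisheye: a pixel r from the principal point sees the ray r / f radians off the axis. A picture is of the moment at which its call begins. There is no depth.
- job_done(): hands the job in; it is judged then, once.
The state is a dict: "clock": time; "joints": joint angles; "dq": joint speeds; "tau": joint torques, N m; "ee_pos": TCP position; "tcp_rot": TCP orientation; "force": force on the tool from outside, world axes, zero at the start; "torque": the same for the moment, N m; "opening": finger opening in m; "gripper_force": force on a finger pad.
Only numpy, scipy, OpenCV 4.12 (cv2) and the standard library are available. Lean on these libraries where they do the work, as an engineer would, in place of code of your own. Each camera call takes 0.05 s, during which the arm holds its last target. There are 200 camera calls.

## Working session

There is one attempt and no reset: what is moved stays moved. The work goes in short steps, Python scripts to look and compute and a tool call to move; the robot and the scene stay as the last step left them, time stands still between calls to the robot, and variables do not carry over. Pictures are saved under pics/ and viewed, at most 10 in all, crops included, and the job is handed in when it is done.

Besides the shell and the picture viewer there is one more tool, called as name([rows], argument=value, ...), one row to a line, values as JSON. move_arm: Moves the arm, as the interface text tells. Its arguments: {"type":"object","properties":{"motion":{"type":"array","items":{"type":"array","items":{"type":"array","items":{"type":"number"}}}},"force":{"type":"number"}},"required":["motion"]}

```bash
mkdir -p pics; python3 - <<'E'
from bench import readout, viewer
import cv2,numpy as np
s=readout.state();print(s['clock'],s['ee_pos'],s['tcp_rot'],s['force'])
for n in("scene","side"):
    f=viewer.grab_frame(n);cv2.imwrite(f"pics/{n}0.png",f["color"][:,:,::-1]);np.savez(f"{n}0.npz",**f);print(n,f['fx'],f['cx'],f['cy'],f['rvec'],f['tvec'])
E
```

```text
0.0 [0.14832824 0.65790738 0.23024259] [[-9.75516440e-01  2.19926222e-01 -3.62444962e-04]
 [ 2.19926509e-01  9.75514525e-01 -1.93434501e-03]
 [-7.18428657e-05 -1.96669661e-03 -9.99998063e-01]] [-0.29003803  1.10786465 -0.31061364]
scene 418.8226759974538 316.67557908779884 198.32640821278054 [ 0.80080663  2.54437295 -1.12764474] [ 0.44756213 -0.10885465  1.75022279]
side 446.8304213182399 313.8109548546915 193.7727302621518 [ 0.03435608 -2.91491677  1.10664681] [0.49178081 0.11022594 1.34623293]
```

View pics/scene0.png

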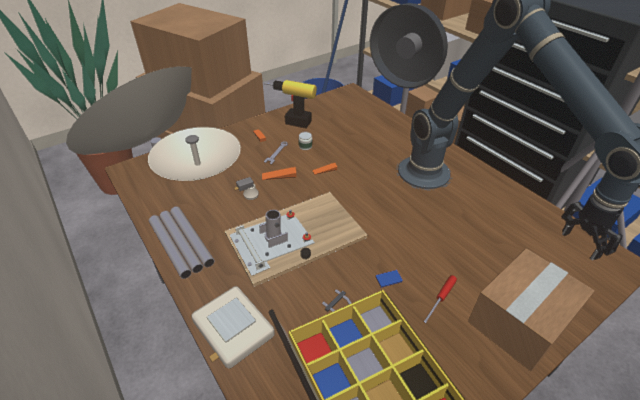

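View pics/side0.png

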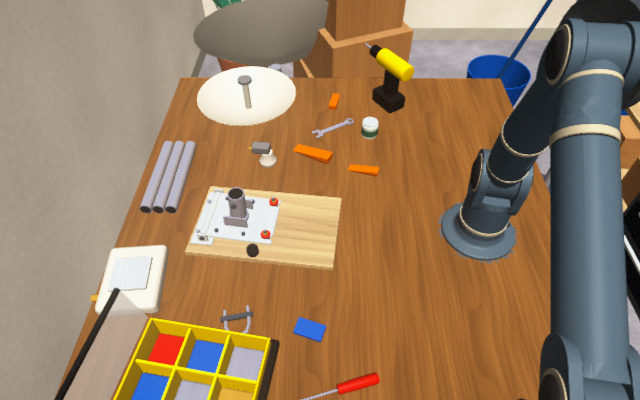

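The side view shows the large orange wedge at (313,153), the board with corners near (212,187), (341,193), (333,266) and (187,254), and red washers at (274,202) and (265,234). The scene view shows the same wedge at (279,174).

```bash
cat > h.py <<'E'
import cv2,numpy as np
def load(n): return dict(np.load(n,allow_pickle=True))
def ray(f,uv):
    R=cv2.Rodrigues(np.array(f['rvec']))[0];t=np.array(f['tvec']).ravel()
    fx,fy,cx,cy=[float(f[k]) for k in('fx','fy','cx','cy')]
    uv=np.atleast_2d(np.asarray(uv,float));p=(uv-[cx,cy])/[fx,fy]
    d=np.c_[p,np.ones(len(p))]
    if f.get('fish',False):
        r=np.linalg.norm(p,axis=1);d=np.c_[p/np.maximum(r,1e-9)[:,None]*np.sin(r)[:,None],np.cos(r)]
    return -R.T@t,d@R
def onz(f,uv,z):
    c,d=ray(f,uv);return c+d*((z-c[2])/d[:,2])[:,None]
def tri(f1,u1,f2,u2):
    A=np.zeros((3,3));b=np.zeros(3)
    for f,u in((f1,u1),(f2,u2)):
        c,d=ray(f,u);d=d[0]/np.linalg.norm(d[0]);P=np.eye(3)-np.outer(d,d);A+=P;b+=P@c
    return np.linalg.solve(A,b)
def blobs(f,lo,hi,amin=15):
    hsv=cv2.cvtColor(f['color'],cv2.COLOR_RGB2HSV);m=cv2.inRange(hsv,lo,hi)
    n,l,st,ce=cv2.connectedComponentsWithStats(m)
    return [(st[i,4],ce[i].round(1),l==i) for i in range(1,n) if st[i,4]>=amin]
E
python3 - <<'E'
from h import *
a=load('side0.npz');b=load('scene0.npz')
print('cams',ray(a,[0,0])[0],ray(b,[0,0])[0])
for nm,f in(('side',a),('scene',b)):
    for A,c,m in blobs(f,(0,170,90),(20,255,255)):
        if not(100<c[1]<260 and c[0]<420):continue
        box=cv2.boxPoints(cv2.minAreaRect(np.argwhere(m)[:,::-1].astype(np.float32)))
        print(nm,A,c,onz(f,c,.01).round(3),'hue',f['color'][m].mean(0).round());
        if A>100: print(box.round(1).tolist(),onz(f,box,.012).round(3).tolist())
print('board',onz(a,[(212,187),(341,193),(333,266),(187,254)],.018).round(3).tolist())
print('board',onz(b,[(333,195),(366,235),(255,281)],.018).round(3).tolist())
im=a['color'][135:275,180:390,::-1];cv2.imwrite('pics/c1.png',cv2.resize(im,None,fx=3.8,fy=3.8,interpolation=cv2.INTER_CUBIC))
E
```

```text
cams [0.45279515 0.824635   1.08687391] [1.15364997 0.86523966 1.09356897]
side 64856 [411.3 256.8] [[0.21  0.105 0.01 ]] hue [166. 105.  50.]
[[181.0, 54.0], [549.0, 54.0], [549.0, 399.0], [181.0, 399.0]] [[1.116, -0.957, 0.012], [-0.514, -0.966, 0.012], [-0.056, 0.485, 0.012], [0.782, 0.506, 0.012]]
side 16 [310.1 110. ] [[ 0.523 -0.563  0.01 ]] hue [170. 111.  56.]
side 17 [301.6 128.2] [[ 0.55  -0.455  0.01 ]] hue [170. 111.  56.]
side 41 [273.6 202. ] [[ 0.622 -0.093  0.01 ]] hue [224.  76.  44.]
side 43 [265.2 234.5] [[0.636 0.035 0.01 ]] hue [228.  75.  46.]
scene 58 [259.4 134.4] [[ 0.431 -0.627  0.01 ]] hue [193. 104.  59.]
scene 121 [325.3 168.2] [[ 0.329 -0.247  0.01 ]] hue [193. 105.  57.]
[[312.6000061035156, 169.8000030517578], [334.79998779296875, 162.39999389648438], [336.6000061035156, 167.8000030517578], [314.3999938964844, 175.1999969482422]] [[0.38, -0.267, 0.012], [0.274, -0.255, 0.012], [0.29, -0.22, 0.012], [0.394, -0.233, 0.012]]
scene 225 [279.4 173.1] [[ 0.504 -0.329  0.01 ]] hue [196. 107.  59.]
[[261.29998779296875, 170.10000610351562], [294.79998779296875, 166.89999389648438], [295.70001220703125, 175.89999389648438], [262.1000061035156, 179.10000610351562]] [[0.556, -0.387, 0.012], [0.43, -0.325, 0.012], [0.46, -0.273, 0.012], [0.583, -0.334, 0.012]]
scene 17 [307.1 237.5] [[0.611 0.034 0.01 ]] hue [176.  61.  53.]
board [[0.828, -0.147, 0.018], [0.408, -0.128, 0.018], [0.434, 0.146, 0.018], [0.853, 0.114, 0.018]]
board [[0.409, -0.086, 0.018], [0.44, 0.148, 0.018], [0.852, 0.099, 0.018]]
```

View pics/c1.png

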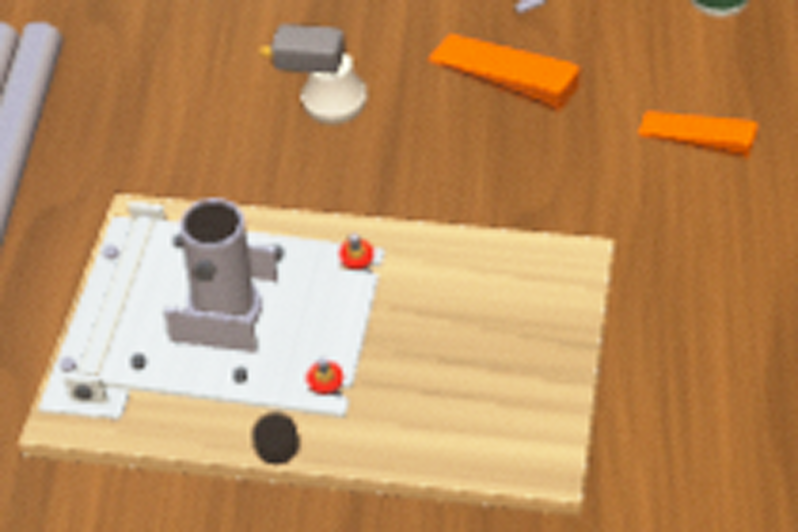

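The crop shows the wedge's thick heel at the right, facing the robot, at crop (570,85). Its thin end is at (438,45). The plate lip runs from (375,250) to (347,412), with the bare board on the robot side.

```bash
python3 - <<'E'
from h import *
a=load('side0.npz')
c=lambda p:np.array(p)/3.8+[180,135]-0.4
B=onz(a,c([(115,195),(612,240),(580,500),(22,445)]),.018);print(B.round(3).tolist())
u=(B[0]-B[1])+(B[3]-B[2]);print('board yaw',np.arctan2(u[1],u[0]),'len',np.linalg.norm(B[0]-B[1]),np.linalg.norm(B[1]-B[2]))
u/=np.linalg.norm(u);print('origin',(B[1]+B[2])/2+.185*u, 'from centre',B.mean(0)-.03*u)
L=onz(a,c([(377,250),(347,413)]),.033);print('lip',L.round(3).tolist(),L.mean(0),np.linalg.norm(L[0]-L[1]))
H=onz(a,c([(580,70),(558,97)]),.024);T=onz(a,c([(430,57),(447,35)]),.003)
print(H.round(3).tolist(),T.round(3).tolist());d=T.mean(0)-H.mean(0);print('wedge c',(H.mean(0)+T.mean(0))/2,'yaw',np.arctan2(d[1],d[0]),np.linalg.norm(d))
b=load('scene0.npz')
E
```

```text
[[0.836, -0.152, 0.018], [0.41, -0.108, 0.018], [0.436, 0.146, 0.018], [0.859, 0.106, 0.018]]
board yaw -0.0992414669686525 len 0.4281632755399051 0.2554592420556552
origin [0.60699457 0.00092237 0.018     ] from centre [0.60528684 0.00109241 0.018     ]
lip [[0.603, -0.081, 0.033], [0.613, 0.082, 0.033]] [0.60784856 0.00086561 0.033     ] 0.16326827326699092
[[0.437, -0.307, 0.024], [0.457, -0.272, 0.024]] [[0.577, -0.345, 0.003], [0.563, -0.376, 0.003]]
wedge c [ 0.50825085 -0.32523589  0.0135    ] yaw -0.5246466283408111 0.14380012554891802
```

move_arm([
  [[-49,-5,0,0,0,0,85],[-90,-30,0,0,0,0,85],[-130,-70,0,0,0,0,85],[-170,-110,0,0,0,0,85],[-210,-150,0,0,0,0,85],[-250,-190,0,0,0,0,85],[-290,-230,0,0,0,0,85],[-330,-270,0,0,0,0,85]],
])

```text
clock: 0.9
ee_pos: [0.3905, 0.3537, 0.2311]
tcp_rot: [[-0.976, 0.22, -0.0], [0.22, 0.976, -0.0], [0.0, -0.0, -1.0]]
force: [1.9, 0.9, 0.4]
opening: 0.0846
gripper_force: 0.0
```

move_arm([
  [[-18,-42,0,0,0,2,85],[-36,-84,0,0,0,4,85],[-54,-126,0,0,0,6,85],[-72,-168,0,0,0,8,85],[-90,-210,0,0,0,10,85],[-108,-252,0,0,0,12,85],[-126,-294,0,0,0,15,85],[-140,-330,0,0,0,17.4,85]],
])

```text
clock: 1.7
ee_pos: [0.4537, 0.0005, 0.2313]
tcp_rot: [[-0.863, 0.505, 0.0], [0.505, 0.863, -0.0], [-0.0, -0.0, -1.0]]
force: [0.9, 0.9, 1.0]
opening: 0.0852
gripper_force: 0.0
```

move_arm([
  [[-22,-40,0,0,0,0,85],[-44,-80,0,0,0,0,85],[-66,-119,0,0,0,0,85],[-88,-158,0,0,0,0,85],[-110,-198,20,0,0,0,85],[-132,-237,50,0,0,0,85],[-132,-237,90,0,0,0,85],[-132,-237,100,0,0,0,85]],
])

```text
clock: 2.5
ee_pos: [0.446, -0.2679, 0.1275]
tcp_rot: [[-0.863, 0.504, -0.008], [0.504, 0.863, 0.003], [0.008, -0.002, -1.0]]
force: [-0.6, 0.5, -0.3]
opening: 0.0849
gripper_force: 0.0
```

```bash
python3 - <<'E'
from bench import readout, viewer
from h import *
f=viewer.grab_frame('wrist');f['fish']=True;np.savez('w1.npz',**f);s=readout.state();print(s['ee_pos'],s['joints'])
cv2.imwrite('pics/w1.png',f['color'][:,:,::-1])
for A,c,m in blobs(f,(4,190,120),(16,255,255),100):
    box=cv2.boxPoints(cv2.minAreaRect(np.argwhere(m)[:,::-1].astype(np.float32)))
    print(A,c,box.round(0).tolist(),onz(f,box,.012)[:,:2].round(3).tolist())
E
```

```text
[ 0.44660817 -0.2667566   0.12771461] [ 0.02772335  0.37626375  0.53852905  2.02353838 -0.25998967  0.81639598
  1.76107671]
```

View pics/w1.png

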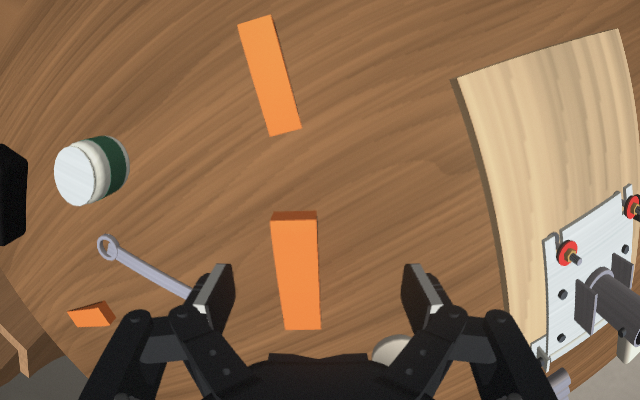

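The wrist view shows the wedge between the open fingers. Its heel top edge runs from (271,220) to (318,218) and its thin end from (285,330) to (321,329). The spanner's lower end is near the left finger at (195,300).

```bash
python3 - <<'E'
from h import *
f=load('w1.npz');f['fish']=True
H=onz(f,[(271,220),(318,218)],.024);T=onz(f,[(285,330),(321,329)],.003)
d=T.mean(0)-H.mean(0);yaw=np.arctan2(d[1],d[0]);c=(H.mean(0)+T.mean(0))/2;u=np.array([np.cos(yaw),np.sin(yaw)]);v=np.array([-u[1],u[0]])
print(H.round(3).tolist(),T.round(3).tolist(),c,yaw,np.linalg.norm(d[:2]))
for n,p in(('spanner',onz(f,[(190,293),(108,245),(150,270)],.005)),('horn',onz(f,[(395,345)],.02))):
    print(n,p.round(3).tolist(),((p[:,:2]-c[:2])@np.c_[u,v]).round(3).tolist())
a=load('side0.npz');p=onz(a,[(316,135),(352,122)],.005);print(p.round(3).tolist(),((p[:,:2]-c[:2])@np.c_[u,v]).round(3).tolist())
# mount: near corner
L=onz(f,[(457,80),(618,30)],.018);print('board near corners',L.round(3).tolist())
E
```

```text
[[0.438, -0.309, 0.024], [0.456, -0.273, 0.024]] [[0.561, -0.377, 0.003], [0.579, -0.341, 0.003]] [ 0.50859971 -0.32508941  0.0135    ] -0.5047980564319584 0.14062849677482955
spanner [[0.469, -0.443, 0.005], [0.373, -0.5, 0.005], [0.424, -0.468, 0.005]] [[0.022, -0.122], [-0.034, -0.219], [-0.005, -0.167]]
horn [[0.632, -0.277, 0.02]] [[0.085, 0.102]]
[[0.496, -0.423, 0.005], [0.362, -0.499, 0.005]] [[0.036, -0.092], [-0.044, -0.223]]
board near corners [[0.411, -0.11, 0.018], [0.439, 0.145, 0.018]]
```

move_arm([
  [[-20,-10,20,0,0,-1.4,85],[-38,-20,40,0,0,-1.4,85],[-38,-20,75,0,0,-1.4,85],[-38,-20,105,0,0,-1.4,85],[-38,-20,120,0,0,-1.4,85],[-38,-20,123,0,0,-1.4,85],[-38,-20,123,0,0,-1.4,40],[-38,-20,123,0,0,-1.4,35]],
], force=40)

```text
clock: 3.35
ee_pos: [0.4733, -0.3049, 0.0099]
tcp_rot: [[-0.877, 0.48, 0.003], [0.48, 0.877, -0.001], [-0.003, 0.0, -1.0]]
force: [0.6, 0.7, -1.1]
opening: 0.0588
gripper_force: 0.0
```

move_arm([
  [[0,0,0,0,0,0,30],[0,0,0,0,0,0,30],[0,0,0,0,0,0,30],[0,0,0,0,0,0,30],[0,0,0,0,0,0,30],[0,0,0,0,0,0,30],[0,0,-10,0,0,0,30],[0,0,-30,0,0,0,30]],
])

```text
clock: 4.15
ee_pos: [0.471, -0.3038, 0.038]
tcp_rot: [[-0.877, 0.48, -0.003], [0.48, 0.877, 0.001], [0.003, 0.0, -1.0]]
force: [-0.1, 0.8, -1.1]
opening: 0.0388
gripper_force: 40.5
```

move_arm([
  [[0,0,-25,0,0,0,30],[18,35,-45,0,0,-3,30],[37,71,-50,0,0,-7,30],[55,106,-50,0,0,-11,30],[74,142,-50,0,0,-15,30],[92,177,-50,0,0,-19,30],[110,212,-50,0,0,-23.2,30],[128,247,-50,0,0,-23.2,30]],
])

```text
clock: 4.95
ee_pos: [0.4783, -0.0249, 0.0891]
tcp_rot: [[-0.995, 0.095, 0.001], [0.095, 0.995, 0.0], [-0.001, 0.001, -1.0]]
force: [1.2, 0.4, -1.5]
opening: 0.039
gripper_force: 40.6
```

move_arm([
  [[0,0,0,0,0,0,30],[0,0,0,0,0,0,30],[0,0,0,0,0,0,30],[0,0,0,0,0,0,30],[0,0,0,0,0,0,30],[0,0,0,0,0,0,30],[0,0,0,0,0,0,30],[0,0,0,0,0,0,30]],
])

```text
clock: 5.75
ee_pos: [0.4784, -0.0266, 0.0882]
tcp_rot: [[-0.995, 0.096, -0.0], [0.096, 0.995, 0.0], [0.0, 0.0, -1.0]]
force: [0.1, 0.2, -1.0]
opening: 0.0385
gripper_force: 40.6
```

```bash
python3 - <<'E'
from bench import readout, viewer
from h import *
f=viewer.grab_frame('wrist');f['fish']=True;np.savez('w2.npz',**f);s=readout.state();print(s['ee_pos'],s['tcp_rot'],s['force'])
cv2.imwrite('pics/w2.png',f['color'][:,:,::-1])
E
```

```text
[ 0.47840984 -0.02648281  0.08824259] [[-9.95361608e-01  9.62042635e-02 -8.96049103e-05]
 [ 9.62042584e-02  9.95361611e-01  6.00468515e-05]
 [ 9.49660510e-05  5.11479567e-05 -9.99999994e-01]] [-0.38126138 -0.18889147 -1.14752715]
```

View pics/w2.png

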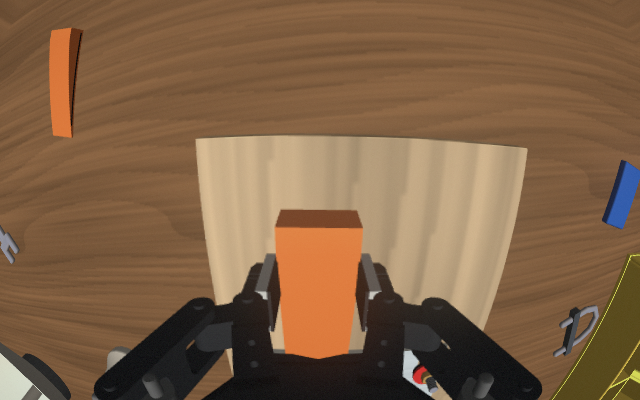

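The wrist view shows the wedge held square and level. Its heel top edge runs from (276,227) to (362,228), above the bare board, with a red washer at (423,373).

move_arm([
  [[1,20,0,0,0,-0.2,30],[2,39,10,0,0,-0.2,30],[3,39,30,0,0,-0.2,30],[3,39,45,0,0,-0.2,30],[3,39,54,0,0,-0.2,30],[3,39,57,0,0,-0.2,30],[3,39,58,0,0,-0.2,30],[3,39,58,0,0,-0.2,30]],
])

```text
clock: 6.6
ee_pos: [0.4796, 0.0126, 0.0306]
tcp_rot: [[-0.996, 0.093, 0.001], [0.093, 0.996, 0.0], [-0.001, 0.0, -1.0]]
force: [0.2, 0.6, -0.5]
opening: 0.0387
gripper_force: 40.6
```

move_arm([
  [[0,0,0,0,0,0,30],[0,0,0,0,0,0,30],[0,0,1,0,0,0,30],[0,0,1,0,0,0,30],[0,0,2,0,0,0,30],[0,0,2,0,0,0,30],[0,0,3,0,0,0,30],[0,0,3,0,0,0,30]],
])

```text
clock: 7.4
ee_pos: [0.4792, 0.0128, 0.0278]
tcp_rot: [[-0.996, 0.093, -0.0], [0.093, 0.996, 0.0], [0.0, 0.0, -1.0]]
force: [-2.6, 0.4, 6.4]
opening: 0.0385
gripper_force: 41.3
```

move_arm([
  [[0,0,-0.5,0,0,0,50],[0,0,-0.5,0,0,0,50],[0,0,-0.5,0,0,0.4,50],[0,0,-0.5,0,0,0.4,30],[0,0,-0.5,0,0,0.4,30],[0,0,-0.5,0,0,0.4,30],[0,0,-0.5,0,0,0.4,30],[0,0,-0.5,0,0,0.4,30]],
])

```text
clock: 8.2
ee_pos: [0.4793, 0.0128, 0.0279]
tcp_rot: [[-0.995, 0.1, 0.0], [0.1, 0.995, 0.0], [-0.0, 0.0, -1.0]]
force: [-0.8, 0.6, 4.6]
opening: 0.0385
gripper_force: 40.5
```

move_arm([
  [[-5,0,0,0,0,0,30],[-10,0,0,0,0,0,30],[-15,0,0,0,0,0,30],[-20,0,0,0,0,0,30],[-25,0,0,0,0,0,30],[-30,0,0,0,0,0,30],[-30,0,0,0,0,0,30],[-30,0,0,0,0,0,30]],
])

```text
clock: 9.0
ee_pos: [0.5094, 0.0098, 0.0279]
tcp_rot: [[-0.995, 0.099, 0.001], [0.099, 0.995, 0.0], [-0.001, 0.0, -1.0]]
force: [0.1, 0.2, 4.4]
opening: 0.0386
gripper_force: 40.7
```

```bash
python3 - <<'E'
from bench import readout, viewer
from h import *
f=viewer.grab_frame('side');np.savez('s2.npz',**f);s=readout.state();print(s['ee_pos'],s['force'])
im=f['color'][170:280,230:380,::-1];cv2.imwrite('pics/s2.png',cv2.resize(im,None,fx=5,fy=5,interpolation=cv2.INTER_CUBIC))
E
```

```text
[0.50946453 0.00977185 0.02792937] [ 0.17357211 -0.28032038  4.64623541]
```

View pics/s2.png

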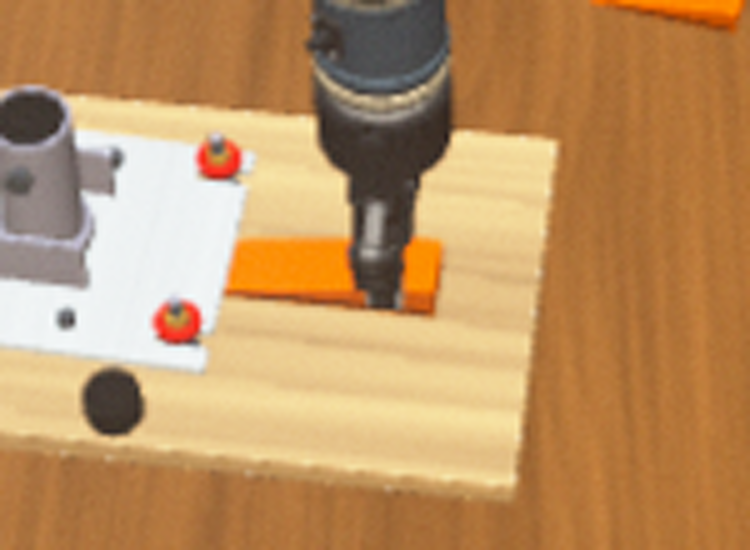

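The wedge's thin end is under the lip at about crop (232,268), central between the washers at (218,158) and (178,320). It lies flat on the board.

move_arm([
  [[-4,0,-0.6,0,0,0,30],[-8,0,-0.6,0,0,0,30],[-12,0,-0.6,0,0,0,30],[-16,0,-0.6,0,0,0,30],[-20,0,-0.6,0,0,0,30],[-23,0,-0.6,0,0,0,30],[-26,0,-0.6,0,0,0,30],[-28,0,-0.6,0,0,0,30]],
])

```text
clock: 9.85
ee_pos: [0.5341, 0.0072, 0.0279]
tcp_rot: [[-0.995, 0.099, -0.007], [0.099, 0.995, 0.001], [0.007, 0.0, -1.0]]
force: [-7.2, 0.7, 5.1]
opening: 0.0387
gripper_force: 40.8
```

move_arm([
  [[-1,0,0,0,0,0,30],[-2,0,0,0,0,0,30],[-3,0,0,0,0,0,30],[-4,0,0,0,0,0,30],[-5,0,0,0,0,0,30],[-6,0,0,0,0,0,30],[-7,0,0,0,0,0,30],[-8,0,0,0,0,0,30]],
])

```text
clock: 10.65
ee_pos: [0.5419, 0.0064, 0.028]
tcp_rot: [[-0.995, 0.099, -0.007], [0.099, 0.995, 0.001], [0.007, 0.0, -1.0]]
force: [-4.7, 0.9, 4.4]
opening: 0.0385
gripper_force: 40.7
```

move_arm([
  [[-1,0,0,0,0,0,30],[-2,0,0,0,0,0,30],[-3,0,0,0,0,0,30],[-4,0,0,0,0,0,30],[-5,0,0,0,0,0,30],[-6,0,0,0,0,0,30],[-7,0,0,0,0,0,30],[-7,0,0,0,0,0,30]],
])

```text
clock: 11.45
ee_pos: [0.5492, 0.0057, 0.028]
tcp_rot: [[-0.995, 0.099, -0.006], [0.099, 0.995, 0.001], [0.006, 0.0, -1.0]]
force: [-5.6, 0.1, 3.8]
opening: 0.0386
gripper_force: 40.6
```

move_arm([
  [[0,0,0,0,0,0,60],[0,0,0,0,0,0,60],[0,0,0,0,0,0,60],[0,0,-20,0,0,0,60],[10,0,-50,0,0,0,60],[40,0,-50,0,0,0,30],[56,0,-50,0,0,0,0],[56,0,-50,0,0,0,0]],
])

```text
clock: 12.25
ee_pos: [0.4941, 0.0113, 0.0785]
tcp_rot: [[-0.995, 0.099, -0.001], [0.099, 0.995, 0.001], [0.001, 0.001, -1.0]]
force: [0.3, -0.3, 0.1]
opening: 0.0169
gripper_force: 0.0
```

move_arm([
  [[0,0,0,0,0,0,0],[0,0,15,0,0,0,0],[0,0,35,0,0,0,0],[0,0,50,0,0,0,0],[0,0,51,0,0,0,0],[-4,0,51,0,0,0,0],[-8,0,51,0,0,0,0],[-10,0,51,0,0,0,0]],
])

```text
clock: 13.05
ee_pos: [0.5077, 0.01, 0.0282]
tcp_rot: [[-0.995, 0.1, 0.002], [0.1, 0.995, 0.0], [-0.002, 0.0, -1.0]]
force: [-0.4, 1.3, -0.5]
opening: 0.0002
gripper_force: 0.0
```

```bash
python3 - <<'E'
from bench import readout, viewer
from h import *
f=viewer.grab_frame('wrist');f['fish']=True;np.savez('w3.npz',**f);s=readout.state();print(s['ee_pos'],s['force'])
cv2.imwrite('pics/w3.png',f['color'][:,:,::-1])
E
```

```text
[0.50772682 0.01000562 0.02816956] [0.31742225 0.37087477 0.68944315]
```

View pics/w3.png

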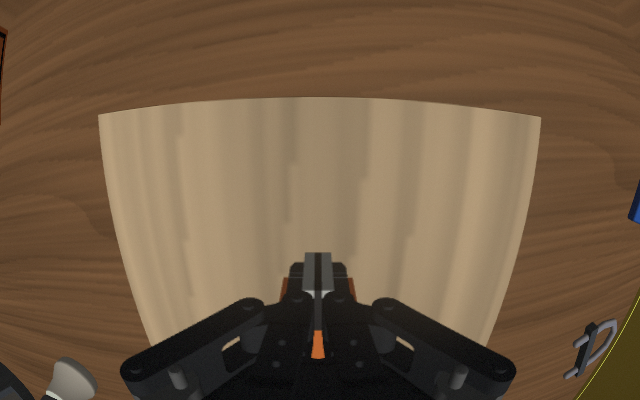

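The wrist view shows the closed fingers centred behind the wedge heel, with orange visible on both sides at (285,290) and (352,290).

move_arm([
  [[-1,0,0,0,0,0,0],[-2,0,0,0,0,0,0],[-3,0,0,0,0,0,0],[-3.5,0,0,0,0,0,0],[-4,0,0,0,0,0,0],[-4.5,0,0,0,0,0,0],[-5,0,0,0,0,0,0],[-5.5,0,0,0,0,0,0]],
])

```text
clock: 13.9
ee_pos: [0.5095, 0.0097, 0.027]
tcp_rot: [[-0.995, 0.099, -0.004], [0.099, 0.995, 0.0], [0.004, 0.0, -1.0]]
force: [-6.4, 0.2, 2.1]
opening: 0.0
gripper_force: 2.9
```

move_arm([
  [[-0.3,0,0,0,0,0,0],[-0.6,0,0,0,0,0,0],[-0.9,0,0,0,0,0,0],[-1.2,0,0,0,0,0,0],[-1.5,0,0,0,0,0,0],[-1.8,0,0,0,0,0,0],[-2.1,0,0,0,0,0,0],[-2.4,0,0,0,0,0,0]],
])

```text
clock: 14.7
ee_pos: [0.5117, 0.0094, 0.0269]
tcp_rot: [[-0.995, 0.099, -0.005], [0.099, 0.995, 0.0], [0.005, 0.0, -1.0]]
force: [-5.8, 1.2, 3.3]
opening: 0.0
gripper_force: 2.9
```

move_arm([
  [[-0.3,0,0,0,0,0,0],[-0.6,0,0,0,0,0,0],[-0.9,0,0,0,0,0,0],[-1.2,0,0,0,0,0,0],[-1.5,0,0,0,0,0,0],[-1.8,0,0,0,0,0,0],[-2.1,0,0,0,0,0,0],[-2.4,0,0,0,0,0,0]],
])

```text
clock: 15.5
ee_pos: [0.5141, 0.0092, 0.0269]
tcp_rot: [[-0.995, 0.099, -0.005], [0.099, 0.995, 0.0], [0.005, 0.0, -1.0]]
force: [-5.9, 0.1, 3.1]
opening: -0.0002
gripper_force: 2.9
```

move_arm([
  [[-0.2,0,0,0,0,0,0],[-0.4,0,0,0,0,0,0],[-0.6,0,0,0,0,0,0],[-0.8,0,0,0,0,0,0],[-1.0,0,0,0,0,0,0],[-1.2,0,0,0,0,0,0],[-1.4,0,0,0,0,0,0],[-1.6,0,0,0,0,0,0]],
])

```text
clock: 16.3
ee_pos: [0.5157, 0.009, 0.0269]
tcp_rot: [[-0.995, 0.099, -0.005], [0.099, 0.995, 0.0], [0.005, 0.0, -1.0]]
force: [-5.5, 0.8, 3.4]
opening: 0.0002
gripper_force: 2.9
```

move_arm([
  [[-0.3,0,0,0,0,0,0],[-0.6,0,0,0,0,0,0],[-0.9,0,0,0,0,0,0],[-1.2,0,0,0,0,0,0],[-1.5,0,0,0,0,0,0],[-1.7,0,0,0,0,0,0],[-1.9,0,0,0,0,0,0],[-2,0,0,0,0,0,0]],
])

```text
clock: 17.1
ee_pos: [0.5177, 0.0088, 0.0269]
tcp_rot: [[-0.995, 0.099, -0.005], [0.099, 0.995, 0.0], [0.005, 0.0, -1.0]]
force: [-5.8, 0.5, 3.6]
opening: -0.0002
gripper_force: 2.9
```

move_arm([
  [[-0.3,0,0,0,0,0,0],[-0.6,0,0,0,0,0,0],[-0.9,0,0,0,0,0,0],[-1.2,0,0,0,0,0,0],[-1.5,0,0,0,0,0,0],[-1.7,0,0,0,0,0,0],[-1.9,0,0,0,0,0,0],[-2,0,0,0,0,0,0]],
])

```text
clock: 17.9
ee_pos: [0.5197, 0.0086, 0.0269]
tcp_rot: [[-0.995, 0.099, -0.004], [0.099, 0.995, 0.0], [0.004, -0.0, -1.0]]
force: [-5.8, 0.9, 4.1]
opening: -0.0001
gripper_force: 2.9
```

move_arm([
  [[-0.3,0,0,0,0,0,0],[-0.6,0,0,0,0,0,0],[-0.9,0,0,0,0,0,0],[-1.2,0,0,0,0,0,0],[-1.5,0,0,0,0,0,0],[-1.7,0,0,0,0,0,0],[-1.9,0,0,0,0,0,0],[-2,0,0,0,0,0,0]],
])

```text
clock: 18.7
ee_pos: [0.5217, 0.0084, 0.0269]
tcp_rot: [[-0.995, 0.099, -0.004], [0.099, 0.995, 0.0], [0.005, 0.0, -1.0]]
force: [-6.3, 1.0, 3.5]
opening: 0.0003
gripper_force: 2.9
```

move_arm([
  [[-0.3,0,0,0,0,0,0],[-0.6,0,0,0,0,0,0],[-0.9,0,0,0,0,0,0],[-1.2,0,0,0,0,0,0],[-1.4,0,0,0,0,0,0],[-1.6,0,0,0,0,0,0],[-1.7,0,0,0,0,0,0],[-1.8,0,0,0,0,0,0]],
])

```text
clock: 19.5
ee_pos: [0.5235, 0.0082, 0.0269]
tcp_rot: [[-0.995, 0.099, -0.005], [0.099, 0.995, 0.0], [0.005, 0.0, -1.0]]
force: [-6.0, 0.8, 2.4]
opening: -0.0001
gripper_force: 2.9
```

move_arm([
  [[-0.3,0,0,0,0,0,0],[-0.6,0,0,0,0,0,0],[-0.9,0,0,0,0,0,0],[-1.2,0,0,0,0,0,0],[-1.5,0,0,0,0,0,0],[-1.7,0,0,0,0,0,0],[-1.9,0,0,0,0,0,0],[-2,0,0,0,0,0,0]],
])

```text
clock: 20.3
ee_pos: [0.5255, 0.008, 0.0269]
tcp_rot: [[-0.995, 0.099, -0.004], [0.099, 0.995, 0.0], [0.004, 0.0, -1.0]]
force: [-5.2, 0.7, 2.9]
opening: -0.0002
gripper_force: 2.9
```

move_arm([
  [[-0.3,0,0,0,0,0,0],[-0.6,0,0,0,0,0,0],[-0.9,0,0,0,0,0,0],[-1.2,0,0,0,0,0,0],[-1.5,0,0,0,0,0,0],[-1.7,0,0,0,0,0,0],[-1.9,0,0,0,0,0,0],[-2,0,0,0,0,0,0]],
])

```text
clock: 21.1
ee_pos: [0.5275, 0.0079, 0.0269]
tcp_rot: [[-0.995, 0.099, -0.004], [0.099, 0.995, 0.0], [0.004, 0.0, -1.0]]
force: [-6.3, 1.6, 3.5]
opening: 0.0
gripper_force: 2.9
```

move_arm([
  [[-0.3,0,0,0,0,0,0],[-0.6,0,0,0,0,0,0],[-0.9,0,0,0,0,0,0],[-1.2,0,0,0,0,0,0],[-1.5,0,0,0,0,0,0],[-1.7,0,0,0,0,0,0],[-1.9,0,0,0,0,0,0],[-2,0,0,0,0,0,0]],
])

```text
clock: 21.9
ee_pos: [0.5295, 0.0077, 0.0269]
tcp_rot: [[-0.995, 0.099, -0.005], [0.099, 0.995, 0.0], [0.005, 0.0, -1.0]]
force: [-5.9, 0.7, 2.4]
opening: -0.0007
gripper_force: 2.9
```

move_arm([
  [[-0.3,0,0,0,0,0,0],[-0.6,0,0,0,0,0,0],[-0.9,0,0,0,0,0,0],[-1.2,0,0,0,0,0,0],[-1.5,0,0,0,0,0,0],[-1.7,0,0,0,0,0,0],[-1.9,0,0,0,0,0,0],[-2,0,0,0,0,0,0]],
])

```text
clock: 22.7
ee_pos: [0.5315, 0.0075, 0.0269]
tcp_rot: [[-0.995, 0.099, -0.004], [0.099, 0.995, 0.0], [0.004, 0.0, -1.0]]
force: [-6.7, 0.2, 2.5]
opening: 0.0001
gripper_force: 2.8
```

move_arm([
  [[-0.2,0,0,0,0,0,0],[-0.4,0,0,0,0,0,0],[-0.6,0,0,0,0,0,0],[-0.8,0,0,0,0,0,0],[-1,0,0,0,0,0,0],[-1.2,0,0,0,0,0,0],[-1.3,0,0,0,0,0,0],[-1.4,0,0,0,0,0,0]],
])

```text
clock: 23.5
ee_pos: [0.5329, 0.0073, 0.0269]
tcp_rot: [[-0.995, 0.099, -0.004], [0.099, 0.995, 0.001], [0.004, 0.0, -1.0]]
force: [-5.9, 1.3, 2.6]
opening: 0.0001
gripper_force: 2.8
```

move_arm([
  [[-0.3,0,0,0,0,0,0],[-0.6,0,0,0,0,0,0],[-0.9,0,0,0,0,0,0],[-1.2,0,0,0,0,0,0],[-1.5,0,0,0,0,0,0],[-1.7,0,0,0,0,0,0],[-1.9,0,0,0,0,0,0],[-2,0,0,0,0,0,0]],
])

```text
clock: 24.3
ee_pos: [0.5349, 0.0072, 0.0269]
tcp_rot: [[-0.995, 0.099, -0.004], [0.099, 0.995, 0.0], [0.004, 0.0, -1.0]]
force: [-6.2, 1.1, 3.3]
opening: 0.0003
gripper_force: 2.8
```

move_arm([
  [[-0.3,0,0,0,0,0,0],[-0.6,0,0,0,0,0,0],[-0.9,0,0,0,0,0,0],[-1.2,0,0,0,0,0,0],[-1.5,0,0,0,0,0,0],[-1.7,0,0,0,0,0,0],[-1.9,0,0,0,0,0,0],[-2,0,0,0,0,0,0]],
])

```text
clock: 25.1
ee_pos: [0.5369, 0.0069, 0.0269]
tcp_rot: [[-0.995, 0.099, -0.004], [0.099, 0.995, 0.0], [0.004, 0.0, -1.0]]
force: [-5.5, 0.6, 2.5]
opening: 0.0001
gripper_force: 2.8
```

move_arm([
  [[-0.3,0,0,0,0,0,0],[-0.6,0,0,0,0,0,0],[-0.9,0,0,0,0,0,0],[-1.2,0,0,0,0,0,0],[-1.5,0,0,0,0,0,0],[-1.7,0,0,0,0,0,0],[-1.9,0,0,0,0,0,0],[-2,0,0,0,0,0,0]],
])

```text
clock: 25.9
ee_pos: [0.5389, 0.0067, 0.0269]
tcp_rot: [[-0.995, 0.099, -0.004], [0.099, 0.995, 0.0], [0.004, 0.0, -1.0]]
force: [-6.1, 0.7, 3.5]
opening: -0.0
gripper_force: 2.8
```

move_arm([
  [[-0.3,0,0,0,0,0,0],[-0.6,0,0,0,0,0,0],[-0.9,0,0,0,0,0,0],[-1.2,0,0,0,0,0,0],[-1.5,0,0,0,0,0,0],[-1.7,0,0,0,0,0,0],[-1.9,0,0,0,0,0,0],[-2,0,0,0,0,0,0]],
])

```text
clock: 26.7
ee_pos: [0.5409, 0.0065, 0.0269]
tcp_rot: [[-0.995, 0.099, -0.004], [0.099, 0.995, 0.0], [0.004, 0.0, -1.0]]
force: [-4.5, 0.4, 2.9]
opening: -0.0003
gripper_force: 2.8
```

move_arm([
  [[-0.3,0,0,0,0,0,0],[-0.6,0,0,0,0,0,0],[-0.9,0,0,0,0,0,0],[-1.2,0,0,0,0,0,0],[-1.5,0,0,0,0,0,0],[-1.7,0,0,0,0,0,0],[-1.9,0,0,0,0,0,0],[-2,0,0,0,0,0,0]],
])

```text
clock: 27.5
ee_pos: [0.5429, 0.0064, 0.0269]
tcp_rot: [[-0.995, 0.099, -0.004], [0.099, 0.995, 0.001], [0.004, 0.0, -1.0]]
force: [-6.3, 1.0, 3.4]
opening: -0.0004
gripper_force: 2.8
```

move_arm([
  [[-0.3,0,0,0,0,0,0],[-0.6,0,0,0,0,0,0],[-0.9,0,0,0,0,0,0],[-1.2,0,0,0,0,0,0],[-1.5,0,0,0,0,0,0],[-1.7,0,0,0,0,0,0],[-1.9,0,0,0,0,0,0],[-2,0,0,0,0,0,0]],
])

```text
clock: 28.3
ee_pos: [0.5449, 0.0061, 0.0269]
tcp_rot: [[-0.995, 0.099, -0.004], [0.099, 0.995, 0.0], [0.004, 0.0, -1.0]]
force: [-5.8, 0.4, 3.5]
opening: 0.0004
gripper_force: 2.8
```

```bash
python3 - <<'E'
from bench import readout, viewer
from h import *
f=viewer.grab_frame('side');np.savez('s3.npz',**f);s=readout.state();print(s['ee_pos'],s['force'])
im=f['color'][170:280,230:380,::-1];cv2.imwrite('pics/s3.png',cv2.resize(im,None,fx=5,fy=5,interpolation=cv2.INTER_CUBIC))
E
```

```text
[0.54492843 0.0061528  0.02689131] [-4.80550862  1.19596829  3.83863358]
```

View pics/s3.png

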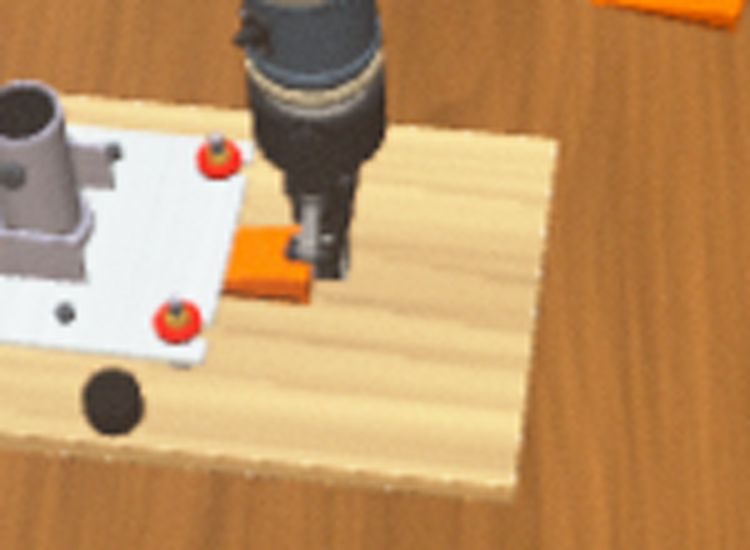

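The side view shows the wedge square and central under the raised plate, with the heel edge at crop (310,270). The plate now sits close under the washers.

move_arm([
  [[-0.3,0,0,0,0,0,0],[-0.6,0,0,0,0,0,0],[-0.9,0,0,0,0,0,0],[-1.2,0,0,0,0,0,0],[-1.5,0,0,0,0,0,0],[-1.7,0,0,0,0,0,0],[-1.9,0,0,0,0,0,0],[-2,0,0,0,0,0,0]],
])

```text
clock: 29.15
ee_pos: [0.5469, 0.006, 0.0269]
tcp_rot: [[-0.995, 0.099, -0.004], [0.099, 0.995, 0.0], [0.004, 0.0, -1.0]]
force: [-5.1, 0.8, 3.1]
opening: 0.0
gripper_force: 2.8
```

move_arm([
  [[-0.3,0,0,0,0,0,0],[-0.6,0,0,0,0,0,0],[-0.9,0,0,0,0,0,0],[-1.2,0,0,0,0,0,0],[-1.5,0,0,0,0,0,0],[-1.7,0,0,0,0,0,0],[-1.9,0,0,0,0,0,0],[-2,0,0,0,0,0,0]],
])

```text
clock: 29.95
ee_pos: [0.5489, 0.0058, 0.0269]
tcp_rot: [[-0.995, 0.099, -0.004], [0.099, 0.995, 0.0], [0.004, 0.0, -1.0]]
force: [-6.0, 0.5, 2.9]
opening: -0.0002
gripper_force: 2.8
```

move_arm([
  [[-0.3,0,0,0,0,0,0],[-0.6,0,0,0,0,0,0],[-0.9,0,0,0,0,0,0],[-1.2,0,0,0,0,0,0],[-1.5,0,0,0,0,0,0],[-1.7,0,0,0,0,0,0],[-1.9,0,0,0,0,0,0],[-2,0,0,0,0,0,0]],
])

```text
clock: 30.75
ee_pos: [0.5509, 0.0056, 0.0269]
tcp_rot: [[-0.995, 0.099, -0.004], [0.099, 0.995, 0.0], [0.004, 0.0, -1.0]]
force: [-5.2, 0.7, 2.1]
opening: -0.0001
gripper_force: 2.8
```

move_arm([
  [[-0.3,0,0,0,0,0,0],[-0.6,0,0,0,0,0,0],[-0.9,0,0,0,0,0,0],[-1.2,0,0,0,0,0,0],[-1.5,0,0,0,0,0,0],[-1.7,0,0,0,0,0,0],[-1.9,0,0,0,0,0,0],[-2,0,0,0,0,0,0]],
])

```text
clock: 31.55
ee_pos: [0.5529, 0.0053, 0.0269]
tcp_rot: [[-0.995, 0.099, -0.004], [0.099, 0.995, 0.001], [0.004, 0.0, -1.0]]
force: [-5.4, -0.0, 2.5]
opening: 0.0001
gripper_force: 2.8
```

move_arm([
  [[-0.3,0,0,0,0,0,0],[-0.6,0,0,0,0,0,0],[-0.9,0,0,0,0,0,0],[-1.2,0,0,0,0,0,0],[-1.5,0,0,0,0,0,0],[-1.7,0,0,0,0,0,0],[-1.9,0,0,0,0,0,0],[-2,0,0,0,0,0,0]],
])

```text
clock: 32.35
ee_pos: [0.5539, 0.0053, 0.0267]
tcp_rot: [[-0.995, 0.099, -0.006], [0.099, 0.995, 0.001], [0.006, 0.0, -1.0]]
force: [-7.4, 1.0, 4.4]
opening: -0.0001
gripper_force: 3.8
```

move_arm([
  [[0,0,0,0,0,0,0],[0,0,0,0,0,0,0],[0,0,0,0,0,0,0],[0,0,0,0,0,0,0],[0,0,0,0,0,0,0],[0,0,0,0,0,0,0],[0,0,0,0,0,0,0],[0,0,0,0,0,0,0]],
])

```text
clock: 33.15
ee_pos: [0.5539, 0.0053, 0.0267]
tcp_rot: [[-0.995, 0.099, -0.006], [0.099, 0.995, 0.001], [0.006, 0.0, -1.0]]
force: [-7.4, 0.6, 3.6]
opening: 0.0001
gripper_force: 3.7
```

move_arm([
  [[-0.3,0,0,0,0,0,0],[-0.6,0,0,0,0,0,0],[-0.9,0,0,0,0,0,0],[-1.2,0,0,0,0,0,0],[-1.5,0,0,0,0,0,0],[-1.5,0,0,0,0,0,0],[-1.5,0,0,0,0,0,0],[-1.5,0,0,0,0,0,0]],
])

```text
clock: 33.95
ee_pos: [0.5541, 0.0052, 0.0265]
tcp_rot: [[-0.995, 0.099, -0.009], [0.099, 0.995, 0.001], [0.009, 0.0, -1.0]]
force: [-9.5, 1.1, 4.3]
opening: 0.0002
gripper_force: 4.8
```

move_arm([
  [[-0.3,0,0,0,0,0,0],[-0.6,0,0,0,0,0,0],[-0.9,0,0,0,0,0,0],[-1.2,0,0,0,0,0,0],[-1.5,0,0,0,0,0,0],[-1.5,0,0,0,0,0,0],[-1.5,0,0,0,0,0,0],[-1.5,0,0,0,0,0,0]],
])

```text
clock: 34.75
ee_pos: [0.5543, 0.0052, 0.0262]
tcp_rot: [[-0.995, 0.099, -0.012], [0.099, 0.995, 0.001], [0.012, 0.0, -1.0]]
force: [-12.7, 0.5, 6.8]
opening: 0.0
gripper_force: 5.9
```

move_arm([
  [[-0.3,0,0,0,0,0,0],[-0.6,0,0,0,0,0,0],[-0.9,0,0,0,0,0,0],[-1.2,0,0,0,0,0,0],[-1.4,0,0,0,0,0,0],[-1.4,0,0,0,0,0,0],[-1.4,0,0,0,0,0,0],[-1.4,0,0,0,0,0,0]],
])

```text
clock: 35.55
ee_pos: [0.5544, 0.0052, 0.026]
tcp_rot: [[-0.995, 0.099, -0.015], [0.099, 0.995, 0.002], [0.015, 0.0, -1.0]]
force: [-14.3, 1.7, 7.6]
opening: -0.0001
gripper_force: 7.1
```

move_arm([
  [[2,0,0,0,0,0,0],[4,0,0,0,0,0,0],[7,0,0,0,0,0,0],[12,0,0,0,0,0,0],[20,0,0,0,0,0,0],[35,0,-5,0,0,0,0],[50,0,-30,0,0,0,0],[50,0,-60,0,0,0,0]],
])

```text
clock: 36.35
ee_pos: [0.5084, 0.0095, 0.087]
tcp_rot: [[-0.995, 0.099, -0.004], [0.099, 0.995, -0.0], [0.004, -0.001, -1.0]]
force: [1.1, -0.8, 0.6]
opening: 0.0
gripper_force: 0.0
```

```bash
python3 - <<'E'
from bench import readout, viewer
from h import *
f=viewer.grab_frame('side');s=readout.state();print(s['ee_pos'],s['force'])
im=f['color'][170:280,230:380,::-1];cv2.imwrite('pics/s4.png',cv2.resize(im,None,fx=5,fy=5,interpolation=cv2.INTER_CUBIC))
E
```

```text
[0.51332429 0.00943586 0.09216672] [ 1.50734071 -0.67472499  2.62934892]
```

View pics/s4.png

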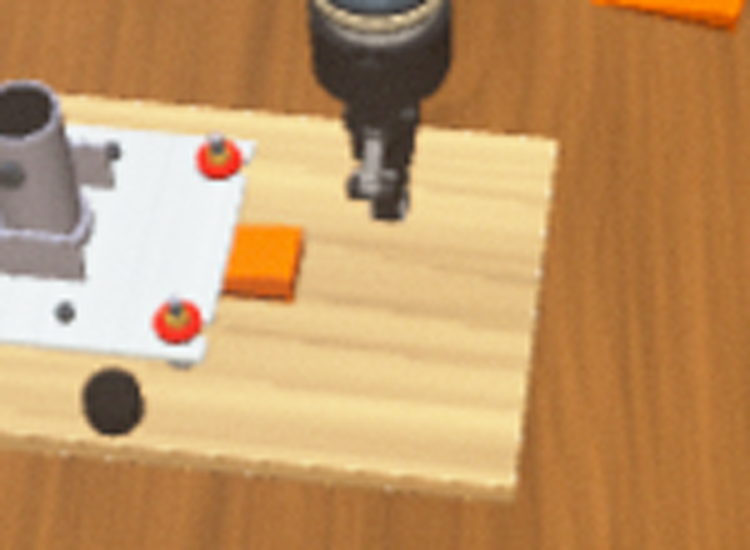

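The wedge lies square and central under the raised plate, with its heel at crop (300,260). The gripper is clear of everything, so I'm handing in.

```bash
python3 -c "
from bench import job_done
print(job_done())"
```

```text
the job is handed in; nothing more can be done
None
```

The wedge is driven square and central, about 98 mm under the lip by my estimate; the plate is against the seals at an estimated 4–5 N (final push 14.3 N against about 5.7 N steady), the gripper is clear, and the job is handed in at about 36 s, with no verdict returned.

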